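Take the pastry pin out from under the sliding tray of the utensil organiser

ROBOT

A 6-joint arm with a two-finger parallel gripper is mounted at the origin on a cart in front of the work surface, level with it; the furniture and walls round the work are solid. World frame = base frame: x ahead of the robot, y to its left, z up, the work surface at z = 0. Lengths are in mm, angles in rad, forces in N, time in s.
With the tool pointing down it reaches from about 275 to 825 mm from the base axis. Payload 4.9 kg.
Tool frame: the origin (TCP) lies at the very end of the fingers, on their centre line; the grasp point (between the pads) lies 19 mm behind it; z points along the fingers, y is the line along which they close (so a half turn about z gives the same grasp; the last joint's range is limited). The gripper opens to 85 mm and grips with 20 to 120 N. Pads are 22 mm wide; open, the fingers measure 114 mm over their backs; the gripper's body (76 mm by 85 mm) begins 54 mm behind the grasp point. The pads swing forward as they close: fully open they stand 13 mm farther back than shut.
Start: joints at [-1.355, 0.326, -0.193, 1.052, 0, 1.437], TCP at [188.503, -516.706, 196.381] pointing down, gripper open.
Joint ranges: [-2.65, 2.65], [-0.97, 1.79], [-1.3, 1.35], [-1.93, 2.1], [-1.47, 1.37], [-3.14, 3.14]. Speed limits (rad/s): [2.57, 2.57, 3.14, 3.14, 3.14, 3.14].

INTERFACE

Orientations are given as [roll, pitch, yaw] about the fixed x, y, z axes, in that order (R = Rz(yaw) Ry(pitch) Rx(roll)).
In Python, from bench import bot, solve_ik, imaging gives the robot as it stands. Calls block until the motion is done:
- bot.move_ptp(position, orientation): joint-space move of the TCP to a pose.
- bot.movel(position, rot=None, max_speed=150, threshold=None): straight line of the TCP; rot=None keeps the orientation; max_speed is the mean speed in mm/s. With threshold (N) it stops when the force on the tool has changed by that much, and returns True; else False.
- bot.move_j(angles): joint-space move.
- bot.grip(opening, effort=None): opening from 0.0 (shut) to 1.0 (fully open); effort is the grip in N (None keeps the last); returns when the fingers have stopped.
- bot.dwell(seconds).
- solve_ik(position, orientation): joint angles nearest the present ones, or None.
- bot.get_state(): the state.
- imaging.capture(name): name is "scene" or "top"; returns the picture (384x512x3 uint8, blue, green, red); there is no depth.
- imaging.camera_model(name): a dict with "K" (3x3 intrinsics, pixels), "k1" (the pictures are not rectified: a ray, as slopes to the right and down, at radius r is drawn at 1 + k1 r^2 times it, then the intrinsics apply), "position" and "rotation" of the camera in the world. Camera axes: x right, y up, looking along -z (the intrinsics and any distortion apply to the point x, -y, -z); pixel columns grow to the right and rows downward; lengths in mm; the calibration is good to about 2 mm. A picture is of the moment at which its call begins. camera_model takes no time and is no camera call.
A pose or a line that the arm cannot do raises bot.IKError and nothing moves.
- bot.sign_off(): hands the job in; it is judged then, once.
The state is a dict: "t": time; "qpos": joint angles; "joint_velocities": joint speeds; "effort": joint torques, N m; "tcp_pos": TCP position; "orientation": TCP orientation; "contact_force": force on the tool from outside, world axes, zero at the start; "wrist_torque": the same for the moment, N m; "opening": opening from 0.0 (shut) to 1.0 (fully open); "gripper_force": force on a finger pad.
Only numpy, scipy, OpenCV 4.12 (cv2) and the standard library are available. Lean on these libraries where they do the work, as an engineer would, in place of code of your own. Each camera call takes 0.05 s, during which the arm holds its last target. There are 200 camera calls.

TASK

Slide the upper tray of the wooden utensil organiser all the way to either end, leaving its teaspoon in it, then tilt the pastry pin and draw it out through the opening. Finish while still holding the pin: level, still, above the middle of the chopping board and about 10 cm over it, touching nothing but the gripper. Leave the tray at the end of its travel, the wooden spatula in the organiser, and everything else where it stands.

Things in the scene. Friction and masses are not known exactly. Their poses are not given: they have to be found in the camera images.
- organiser: Two-tier wooden utensil organiser, 210 (own x) x 350 (own y, its long axis) x 96 mm, fixed. Origin: centre of its underside. Walls 8 mm thick, 96 mm high, but each end wall is cut down to 56 mm over its middle 146 mm. A low divider (5 mm thick, top at z = 32 mm) runs lengthwise at own x = +45 mm, beside it the wide lane with the pin and the narrow lane with the wooden spatula.
- bin_floor (a point): Point on the organiser's inner floor (z = 6 mm), under the middle of the pin's trough: two 4 mm high floor ribs along the organiser's y, with the trough's axis at organiser x = -27 mm. Same axes as the organiser. 66 mm are free between this floor and the tray's underside.
- tray (a joint): Upper tray's position (m) along the organiser's +y: 0 in the middle, stops at -0.090 and +0.090; starts near 0, where neither opening beside it is long enough. It covers 150 mm of the length at z = 72 to 94 mm, slides on ledges with 1 to 2 N of friction, stays where left, cannot be lifted. At a stop it frees 182 mm, from the far end wall to organiser y = +15 mm (at +0.090) or -15 mm (at -0.090).
- tray_grip (a point): Point on the tray's upright wooden grip, a plate 62 mm long (organiser's x) and 12 mm thick (organiser's y) over the tray's middle at organiser x = -27 mm. This point is on its centre plane, 14 mm below its top and 14 mm above the tray's rim (z = 108 mm).
- pastry_pin: One-piece turned wooden pastry pin, 260 mm long, 32 mm thick over its middle 140 mm, tapering to 20 mm at the ends, about 0.14 kg. Origin: its centre; its axis is its own y. It starts in the trough along the organiser's y, axis at z = 22 mm, up to 20 mm off the organiser's middle lengthwise, its middle hidden under the tray. It may roll: its x and z may point anywhere about y.
- pin_end_a (a point): Centre of the pin's end face at its own y = -130 mm.
- pin_end_b (a point): Centre of the pin's end face at its own y = +130 mm.
- teaspoon: Steel teaspoon, 130 x 27 x 11 mm, lying crosswise (along the organiser's x) in the compartment of the tray on the organiser's +y side; origin: centre of its underside. It rides with the tray.
- wooden_spatula: Flat wooden spatula, 270 mm long, 12 mm thick, blade 40 mm wide, lying lengthwise in the organiser's narrow lane (organiser x = about +72 mm); origin at the middle of its length, at its underside.
- chopping_board: Wooden chopping board lying flat, 240 mm (own x) x 340 mm (own y) x 22 mm, fixed; origin: centre of its underside. It may be to the left or to the right of the organiser.
- canister: Bystander: lidded white canister 126 x 144 x 185 mm at the back; origin: centre of its underside.
- salt_shaker: Bystander: salt shaker 44 x 44 x 90 mm at the back; origin: centre of its underside.
- egg_timer: Bystander: low round kitchen timer 44 x 44 x 30 mm at the back; origin: centre of its underside.
- enamel_mug: Bystander: enamel mug 88 x 121 x 71 mm, right-hand side; origin: centre of its underside.
- lemon: Bystander: lemon 83 x 58 x 58 mm, right-hand side; origin: centre of its underside.

How it is judged (in metres and radians):
On the way, in this order (a step that is already met when the one before it is completed fails the run):
1. the upper tray has been slid to one of its stops, the teaspoon in it and the pin still in the bin ((value of joint tray above 0.078 m or value of joint tray below -0.078 m) and distance between teaspoon and tray_grip below 0.11 m and height (world z) of teaspoon above 0.06 m and height (world z) of pastry_pin below 0.045 m), for 0.2 s.
2. the pin is tilted in the gripper, one end risen over the end wall while the other is still low in the bin (contact force between pastry_pin and the fingers above 1 N and ((height (world z) of pin_end_a above 0.07 m and height (world z) of pin_end_b below 0.06 m) or (height (world z) of pin_end_b above 0.07 m and height (world z) of pin_end_a below 0.06 m))), for 0.1 s.
3. the pin has been drawn out: held in the gripper, both ends above the organiser's rim and not touching it (height (world z) of each of pin_end_a, pin_end_b above 0.11 m and contact force between pastry_pin and the fingers above 1 N and contact force between pastry_pin and organiser below 0.1 N), for 0.2 s.
At the end, for the whole second after the job is handed in: The gripper holds the pin still and level (within 10 degrees), its centre within 50 mm of the board's middle seen from above and 80 to 200 mm over the worktop, touching neither board nor organiser; the tray is within 12 mm of a stop, teaspoon in it, and the wooden spatula lies in the organiser (horizontal distance between pastry_pin and chopping_board below 0.05 m and height (world z) of pastry_pin between 0.08 and 0.2 m and angle between pastry_pin's own y axis and vertical between 1.4 and 1.742 rad and contact force between pastry_pin and the fingers above 1 N and contact force between pastry_pin and chopping_board below 0.05 N and contact force between pastry_pin and organiser below 0.05 N and linear speed of pastry_pin below 0.02 m/s and angular speed of pastry_pin below 0.15 rad/s and (value of joint tray above 0.078 m or value of joint tray below -0.078 m) and distance between teaspoon and tray_grip below 0.11 m and height (world z) of teaspoon above 0.06 m and height (world z) of wooden_spatula below 0.03 m and horizontal distance between wooden_spatula and organiser below 0.11 m); the arm keeps its last pose, push and grip.
It fails at once if the teaspoon leaves the tray (distance between teaspoon and tray_grip above 0.13 m or height (world z) of teaspoon below 0.05 m).
It fails at once if a bystander (canister, salt shaker, timer, mug, lemon) is moved more than 30 mm (distance of any of canister, salt_shaker, egg_timer, enamel_mug, lemon from where it was at the start of the episode above 0.03 m).
It fails at once if the wooden spatula is taken out of the organiser (height (world z) of wooden_spatula above 0.06 m).
It also fails if it takes over 58 s, if anything falls off the work surface, if the arm or the gripper's body presses on something with over 40 N, if the wrist force passes 120 N, or if a joint passes its speed limit or range.

## Working session

There is one attempt and no reset: what is moved stays moved. The work goes in short steps, each a Python script; the robot and the scene stay as the last script left them, time stands still between calls to the robot, and variables do not carry over. Pictures are saved under pics/ and viewed, at most 10 in all, crops included, and the job is handed in when it is done.

```bash
mkdir -p pics; ls; python3 - <<'E'
from bench import bot, solve_ik, imaging
import cv2
for n in("scene","top"):
    im=imaging.capture(n); cv2.imwrite(f"pics/{n}0.png",cv2.resize(im,(800,600),interpolation=cv2.INTER_CUBIC)); cv2.imwrite(f"{n}0_raw.png",im)
    print(imaging.camera_model(n))
E
```

```text
pics
{'K': array([[381.06191267,   0.        , 256.41555194],
       [  0.        , 381.06191267, 193.02799307],
       [  0.        ,   0.        ,   1.        ]]), 'k1': 0.0010911693669446863, 'position': array([ 192.45279061,  703.72490211, 1139.16221853]), 'rotation': array([ 0.69841543, -0.00676553, -2.70392833])}
{'K': array([[434.91898897,   0.        , 256.5073973 ],
       [  0.        , 434.91898897, 192.51138411],
       [  0.        ,   0.        ,   1.        ]]), 'k1': -0.03538951435013253, 'position': array([-336.89768546,   58.14888948, 1245.11416404]), 'rotation': array([ 0.66795009,  0.00504226, -1.73833454])}
```

View pics/scene0.png

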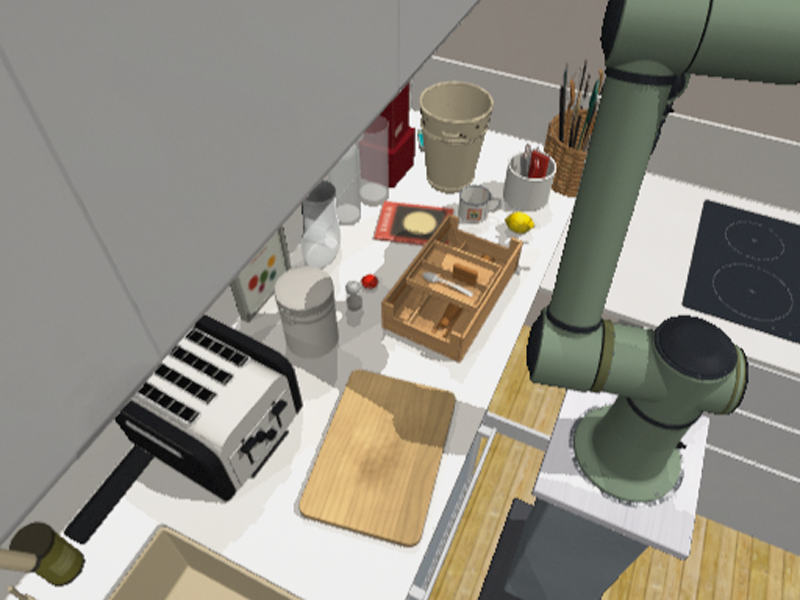

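View pics/top0.png

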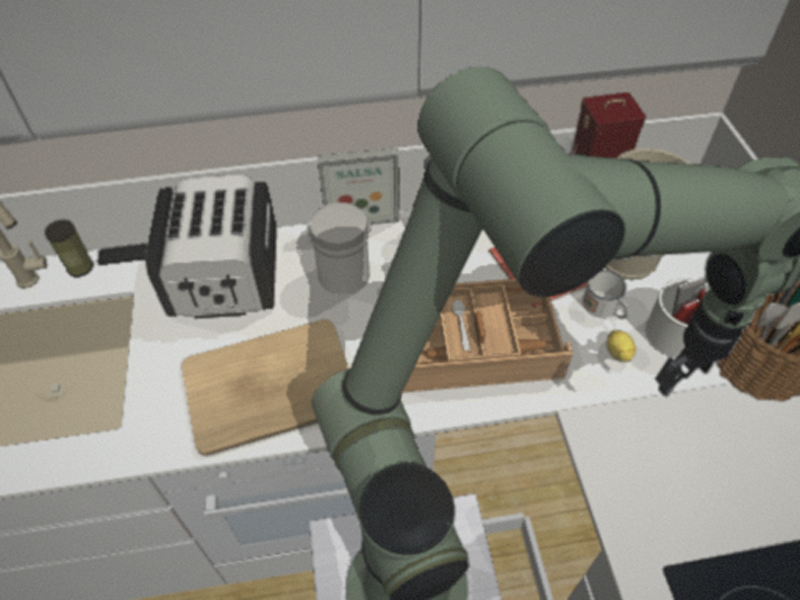

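The scene view shows the organiser clear at about (380–525, 215–360) in the 800×600 picture, with the board in front of it at (380, 455). The arm blocks part of the top view. I'll enlarge the organiser.

```bash
cat > h.py <<'E'
import numpy as np, cv2
from scipy.spatial.transform import Rotation as R
from bench import bot, solve_ik, imaging
def cam(n):
    m=imaging.camera_model(n); return m, R.from_euler('xyz',m['rotation']).as_matrix()
def ray(n,uv):
    m,Rm=cam(n); K=m['K']; d=np.array([(uv[0]-K[0,2])/K[0,0],(uv[1]-K[1,2])/K[1,1]]); s=d.copy()
    for _ in range(20): s=d/(1+m['k1']*(s@s))
    return m['position'], Rm@np.array([s[0],-s[1],-1.])
def onz(n,uv,z):
    p,d=ray(n,uv); return p+d*(z-p[2])/d[2]
def proj(n,P):
    m,Rm=cam(n); c=Rm.T@(np.asarray(P,float)-m['position']); s=np.array([c[0],-c[1]])/-c[2]
    s=s*(1+m['k1']*(s@s)); return m['K'][:2,:2]@s+m['K'][:2,2]
def crop(n,x,y,w,h,k,f):
    im=imaging.capture(n); cv2.imwrite(f[:-4].replace('pics/','')+'_raw.png',im)
    cv2.imwrite(f,cv2.resize(im[y:y+h,x:x+w],None,fx=k,fy=k,interpolation=cv2.INTER_CUBIC))
def st():
    s=bot.get_state(); print({k:np.round(s[k],3).tolist() for k in('t','qpos','tcp_pos','orientation','contact_force','opening','gripper_force')})
E
python3 - <<'E'
from h import *
crop('scene',236,134,110,100,6,'pics/s1.png')
print(proj('scene',[0,0,0]),proj('top',[188,-516,196]), onz('scene',[235,290],22)); st()
E
```

```text
[400.1963958  288.55315245] [430.51662717 252.49850942] [474.94909729 241.48317069  22.        ]
{'t': 0.15, 'qpos': [-1.355, 0.327, -0.193, 1.052, 0.0, 1.437], 'tcp_pos': [188.396, -516.204, 195.77], 'orientation': [-3.14, -0.0, 0.35], 'contact_force': [-0.048, 1.105, 0.122], 'opening': 0.997, 'gripper_force': 0.0}
```

View pics/s1.png

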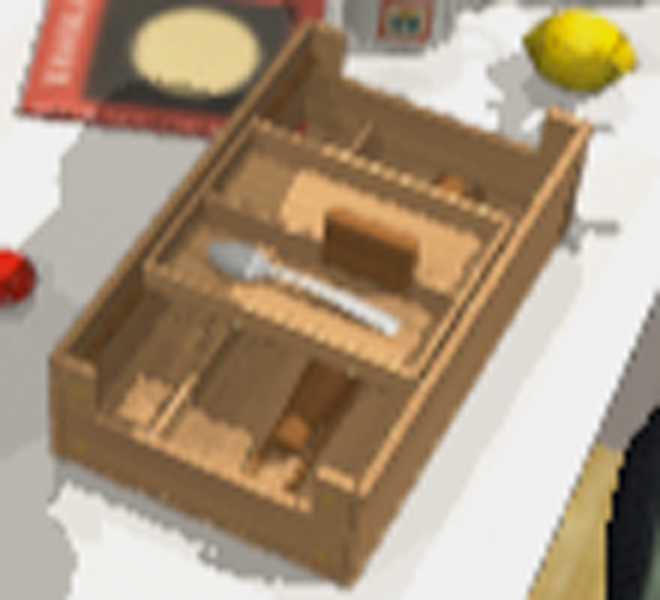

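The crop shows the rim corners at (52,358), (358,490), (312,22) and (588,120). The spoon is on the near side, which is organiser +y, and the divider is on the far side, which is +x. The pin ends show near (290,435) and (455,185).

```bash
cat >> h.py <<'E'
def fit(model,world):
    a=np.asarray(model)[:,:2]; b=np.asarray(world)[:,:2]; ca,cb=a.mean(0),b.mean(0)
    A=a-ca; B=b-cb; th=np.arctan2((A[:,0]*B[:,1]-A[:,1]*B[:,0]).sum(),(A*B).sum())
    Rm=np.array([[np.cos(th),-np.sin(th)],[np.sin(th),np.cos(th)]]); t=cb-Rm@ca
    return th,t,np.linalg.norm(a@Rm.T+t-b,axis=1)
E
python3 - <<'E'
from h import *
c=lambda u,v:(236+(u+.5)/6-.5,134+(v+.5)/6-.5)
W=[onz('scene',c(*p),96) for p in((52,358),(358,490),(312,22),(588,120))]
print(np.round(W,1))
th,t,e=fit([(105,175),(-105,175),(105,-175),(-105,-175)],W); print('org',th,t,e)
Rm=np.array([[np.cos(th),-np.sin(th)],[np.sin(th),np.cos(th)]])
org=lambda P:(Rm.T@(np.asarray(P)[:2]-t))
for nm,p,z in(('b',(285,440),22),('a',(455,180),22),('a_top',(455,172),32),('gripTL',(326,208),122),('gripTR',(418,240),122),('trayNR',(418,374),94),('trayNL',(147,265),94),('trayFR',(510,213),94),('trayFL',(250,120),94)):
    print(nm,np.round(org(onz('scene',c(*p),z)),1))
def o2p(x,y,z): u=proj('scene',[*(Rm@[x,y]+t),z]); return np.round((u-[236,134]+.5)*6-.5)
for y in(110,120,130,140,150,-110,-130,-150): print(y,o2p(-27,y,22),o2p(-27,y,32),o2p(-17,y,22),o2p(-37,y,22))
im=cv2.imread('scene0_raw.png');hsv=cv2.cvtColor(im,cv2.COLOR_BGR2HSV)
m=cv2.inRange(hsv,(8,50,80),(25,255,255));m[:230]=0;m[352:]=0;m[:,:185]=0;m[:,295:]=0
cs,_=cv2.findContours(m,0,2);k=max(cs,key=cv2.contourArea)
w=np.array([onz('scene',p[0],22)[:2] for p in k],np.float32);print('board',cv2.minAreaRect(w))
E
```

```text
[[ 596.1  -73.    96. ]
 [ 395.7  -59.7   96. ]
 [ 568.3 -416.1   96. ]
 [ 369.5 -405.4   96. ]]
org -0.07351835007427694 [ 482.38569869 -238.55107056] [4.07164663 6.18916045 7.53732439 4.64951546]
b [-25.2 106.5]
a [ -25.  -152.2]
a_top [ -24.9 -149.6]
gripTL [4.4 5. ]
gripTR [-56.1   1.5]
trayNR [-93.1  75.4]
trayNL [89.1 78.4]
trayFR [-88.6 -73.7]
trayFL [ 92.6 -67. ]
110 [285. 445.] [286. 435.] [271. 439.] [299. 451.]
120 [278. 456.] [279. 446.] [263. 450.] [292. 463.]
130 [270. 467.] [271. 458.] [256. 461.] [285. 474.]
140 [263. 479.] [264. 469.] [248. 472.] [278. 485.]
150 [255. 490.] [256. 480.] [241. 484.] [270. 497.]
-110 [432. 220.] [434. 210.] [419. 215.] [446. 225.]
-130 [444. 201.] [446. 191.] [431. 196.] [458. 207.]
-150 [456. 183.] [458. 173.] [443. 178.] [470. 188.]
board ((453.7739562988281, 220.23748779296875), (240.09864807128906, 344.09149169921875), 9.339332580566406)
```

```bash
cat >> h.py <<'E'
TH=-0.0735; T=np.array([482.4,-238.6]); TILT=np.radians(15)
def o2w(x,y,z): c,s=np.cos(TH),np.sin(TH); return np.array([T[0]+c*x-s*y,T[1]+s*x+c*y,z])
def w2o(p): c,s=np.cos(TH),np.sin(TH); d=np.asarray(p)[:2]-T; return np.array([c*d[0]+s*d[1],-s*d[0]+c*d[1],p[2]])
def rot(yaw,tilt=0):   # yaw in organiser frame; tilt about organiser x lifts the -y side
    r=R.from_euler('z',TH)*R.from_euler('x',-tilt)*R.from_euler('z',yaw)*R.from_euler('x',np.pi)
    return r.as_euler('xyz'), r.as_matrix()[:,2]
def tcp(x,y,z,yaw,tilt=0):  # grasp point in organiser frame -> TCP pose
    o,a=rot(yaw,tilt); return o2w(x,y,z)+19*a, o
E
python3 - <<'E'
from h import *
for nm,a in(('grip',(-27,0,119,0)),('gripend',(-27,90,119,0)),('pin',(-27,-60,22,np.pi/2)),('pin-',(-27,-60,22,-np.pi/2)),('tilt',(-27,-60,64,np.pi/2,TILT)),('tilt-',(-27,-60,64,-np.pi/2,TILT)),('out',(-27,-175,95,np.pi/2,TILT)),('out-',(-27,-175,95,-np.pi/2,TILT)),('up-',(-27,-175,200,-np.pi/2,TILT)),('up',(-27,-175,200,np.pi/2,TILT))):
    q=solve_ik(*tcp(*a)); print(nm,None if q is None else np.round(q,2))
for y in(90,30,0,-45,-90):
    for z in(133,200):
        q=solve_ik([454,220,z],[np.pi,0,np.radians(y)]); print(y,z,None if q is None else np.round(q,2))
E
```

```text
grip [-0.62  0.35 -0.43  0.79  0.    2.59]
gripend [-0.46  0.3  -0.5   0.77  0.    2.75]
pin [-0.72  0.52 -0.46  0.6   0.    0.93]
pin- [-0.72  0.52 -0.46  0.6   0.   -2.22]
tilt [-0.58  0.4  -0.56  0.48 -0.23  1.05]
tilt- [-0.58  0.4  -0.56  0.48 -0.23 -2.1 ]
out [-0.76  0.43 -0.41  0.56 -0.2   0.86]
out- [-0.76  0.43 -0.41  0.56 -0.2  -2.28]
up- [-0.76  0.32 -0.27  0.81 -0.2  -2.28]
up [-0.76  0.32 -0.27  0.81 -0.2   0.86]
90 133 [ 0.3   0.3  -0.41  0.87  0.    1.88]
90 200 [ 0.3   0.24 -0.3   1.03  0.    1.88]
30 133 [ 0.3   0.3  -0.41  0.87  0.    2.92]
30 200 [ 0.3   0.24 -0.3   1.03  0.    2.92]
0 133 [ 0.3   0.3  -0.41  0.87  0.   -2.84]
0 200 [ 0.3   0.24 -0.3   1.03  0.   -2.84]
-45 133 [ 0.3   0.3  -0.41  0.87  0.   -2.05]
-45 200 [ 0.3   0.24 -0.3   1.03  0.   -2.05]
-90 133 [ 0.3   0.3  -0.41  0.87  0.   -1.27]
-90 200 [ 0.3   0.24 -0.3   1.03  0.   -1.27]
```

All the poses are reachable. Next I'll go over the plate, with the fingertips kept above the spoon, and grip it lightly.

```bash
python3 - <<'E'
from h import *
bot.grip(0.5,30)
p,o=tcp(-27,3,230,0); bot.move_ptp(p,o)
p,o=tcp(-27,3,150,0); bot.movel(p)
st(); crop('scene',236,134,110,100,6,'pics/s2.png')
E
```

```text
{'t': 2.775, 'qpos': [-0.619, 0.312, -0.39, 0.868, -0.0, 2.597], 'tcp_pos': [455.869, -234.322, 131.493], 'orientation': [3.141, -0.0, -0.074], 'contact_force': [-0.041, -0.123, 0.385], 'opening': 0.497, 'gripper_force': 0.0}
```

View pics/s2.png

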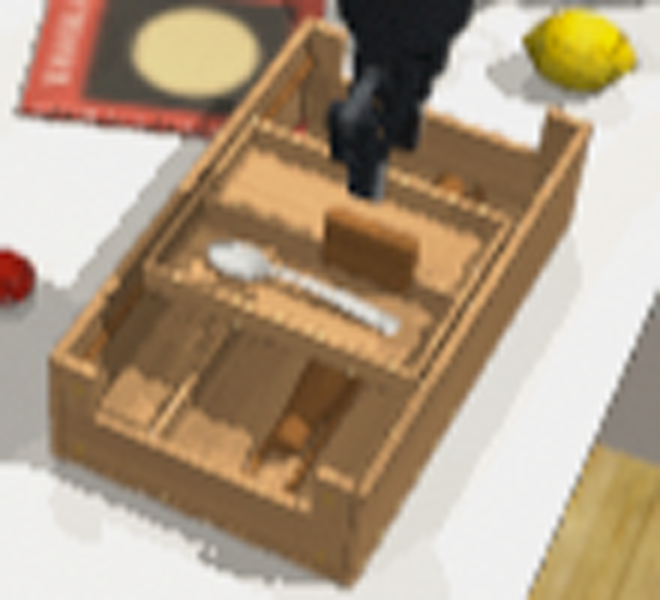

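The finger tips show at about (365,195). I'll check that against the projection before lowering.

```bash
python3 - <<'E'
from h import *
f=lambda P:np.round((proj('scene',P)-[236,134]+.5)*6-.5)
for dy in(-30,-21,0,21,30): print(dy,f(o2w(-27,3+dy,134)), f(o2w(-27,3+dy,122)))
for c in((105,175),(-105,175),(105,-175),(-105,-175)): print(c,f(o2w(*c,96)),f(o2w(*c,0)))
print(f(o2w(-27,3,122)),f(o2w(4,3,122)),f(o2w(-58,3,122)))
E
```

```text
-30 [396. 180.] [394. 194.]
-21 [390. 189.] [388. 203.]
0 [375. 211.] [374. 224.]
21 [360. 233.] [359. 246.]
30 [354. 242.] [352. 256.]
(105, 175) [ 45. 357.] [ 48. 456.]
(-105, 175) [364. 497.] [350. 593.]
(105, -175) [307.  15.] [297. 117.]
(-105, -175) [595. 122.] [572. 223.]
[374. 224.] [328. 206.] [420. 243.]
```

```bash
python3 - <<'E'
from h import *
bot.grip(0.0); st(); crop('scene',276,140,64,56,10,'pics/s3.png')
E
```

```text
{'t': 3.308, 'qpos': [-0.618, 0.312, -0.391, 0.867, -0.0, 2.597], 'tcp_pos': [455.764, -233.619, 131.139], 'orientation': [3.141, -0.0, -0.073], 'contact_force': [-0.579, -0.484, 0.376], 'opening': -0.004, 'gripper_force': 0.0}
```

View pics/s3.png

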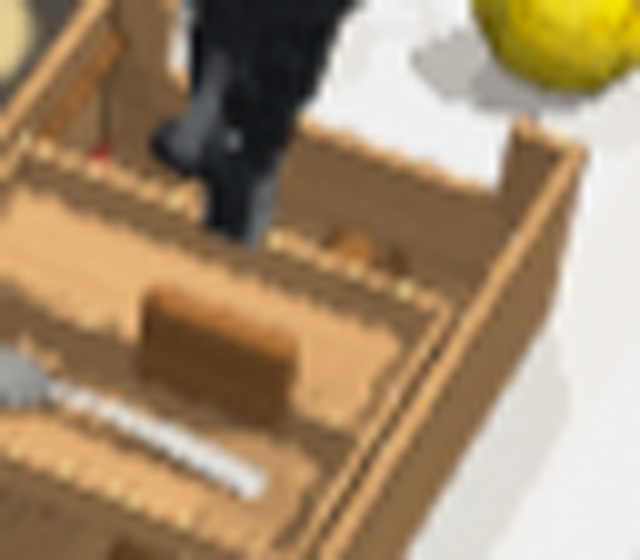

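```bash
python3 - <<'E'
from h import *
crop('top',240,160,150,110,5,'pics/t1.png')
f=lambda P:np.round((proj('top',P)-[240,160]+.5)*5-.5)
for c in((105,175),(-105,175),(105,-175),(-105,-175)): print(c,f(o2w(*c,96)),f(o2w(*c,0)))
print('tip',f([455.8,-233.6,131.1]),'plate',f(o2w(4,3,122)),f(o2w(-58,3,122)))
E
```

```text
(105, 175) [ 52. 120.] [ 54. 205.]
(-105, 175) [ 80. 378.] [ 81. 457.]
(105, -175) [554.  82.] [533. 168.]
(-105, -175) [629. 333.] [602. 413.]
tip [337. 224.] plate [328. 194.] [344. 271.]
```

View pics/t1.png

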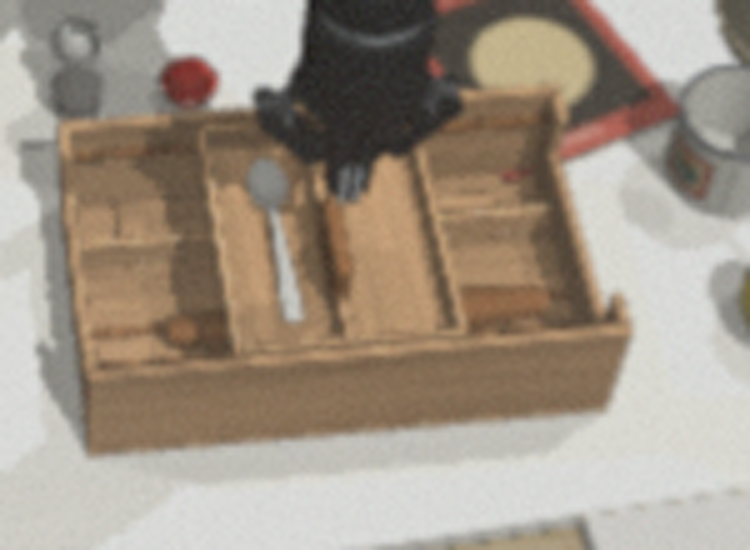

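The top view is clear: rim corners at (60,122), (90,370), (560,90) and (630,328), finger tip at (348,197), and pin ends near (180,330) and (550,298). The tip looks higher than the TCP figure, so I'll triangulate across both views.

```bash
cat >> h.py <<'E'
def tri(us,ut):
    A=np.zeros((3,3));b=np.zeros(3)
    for n,u in(('scene',us),('top',ut)):
        p,d=ray(n,u);d=d/np.linalg.norm(d);M=np.eye(3)-np.outer(d,d);A+=M;b+=M@p
    X=np.linalg.solve(A,b); return X,max(np.abs(proj('scene',X)-us).max(),np.abs(proj('top',X)-ut).max())
cs6=lambda u,v:np.array([236+(u+.5)/6-.5,134+(v+.5)/6-.5])
cs10=lambda u,v:np.array([276+(u+.5)/10-.5,140+(v+.5)/10-.5])
ct5=lambda u,v:np.array([240+(u+.5)/5-.5,160+(v+.5)/5-.5])
E
python3 - <<'E'
from h import *
for n,a,b in(('tip',cs10(238,242),ct5(348,198)),('C++',cs6(50,356),ct5(60,120)),('C-+',cs6(360,492),ct5(88,372)),('C+-',cs6(314,20),ct5(560,88)),('C--',cs6(590,120),ct5(631,328)),
 ('C-+ base',cs6(350,588),ct5(92,455)),('plate far top',cs6(326,208),ct5(326,190)),('plate near top',cs6(418,242),ct5(345,268)),('pin b',cs6(290,430),ct5(180,328)),('pin a',cs6(457,178),ct5(552,295))):
    X,e=tri(a,b); print(n,np.round(X,1),round(e,2),'org',np.round(w2o(X),1))
T96=[onz('top',ct5(*p),96) for p in((60,121),(89,371),(560,89),(630,328))]
print(np.round(T96,1),fit([(105,175),(-105,175),(105,-175),(-105,-175)],T96))
E
```

```text
tip [ 455.3 -238.3  156.4] 0.21 org [-27.   -1.7 156.4]
C++ [600.  -77.   93.3] 0.33 org [105.4 169.8  93.3]
C-+ [395.4 -61.7  93.2] 0.25 org [-99.8 170.   93.2]
C+- [ 570.2 -423.9   92.2] 0.29 org [ 101.1 -178.4   92.2]
C-- [ 368.8 -408.1   94.3] 0.1 org [-100.8 -177.4   94.3]
C-+ base [393.5 -63.7  -5.4] 0.19 org [-101.5  167.9   -5.4]
plate far top [ 488.  -234.6  122.7] 0.39 org [  5.3   4.4 122.7]
plate near top [ 426.7 -232.5  121.6] 0.21 org [-56.    2.  121.6]
pin b [ 464.2 -136.6   24.9] 0.11 org [-25.6 100.4  24.9]
pin a [ 446.7 -391.6   22.9] 0.42 org [ -24.4 -155.2   22.9]
[[ 598.2  -77.1   96. ]
 [ 395.1  -62.6   96. ]
 [ 567.5 -422.8   96. ]
 [ 368.2 -407.    96. ]] (np.float64(-0.0811641963363404), array([ 482.2445611 , -242.37215786]), array([2.9309333 , 4.57097317, 5.83510306, 4.97724629]))
```

Triangulated, the tip sits about 25 mm above the reported TCP height. I'll settle it with a light touch on the plate's top, which is at z = 122.

```bash
sed -i 's/^TH=.*;/TH=-0.081; T=np.array([483.6,-242.7]); TILT=np.radians(15) #/' h.py; grep -n ^TH h.py; python3 - <<'E'
from h import *
p=np.array(bot.get_state()['tcp_pos']); print(np.round(w2o(p),1))
print(bot.movel([p[0],p[1],100],max_speed=25,threshold=4)); st()
E
```

```text
25:TH=-0.081; T=np.array([483.6,-242.7]); TILT=np.radians(15) # TILT=np.radians(15)
[-28.5   6.8 131.1]
False
{'t': 4.8, 'qpos': [-0.618, 0.346, -0.432, 0.793, -0.0, 2.597], 'tcp_pos': [455.801, -233.693, 100.142], 'orientation': [3.141, -0.0, -0.074], 'contact_force': [0.77, -0.023, 0.92], 'opening': 0.003, 'gripper_force': 0.0}
```

```bash
python3 - <<'E'
from h import *
p=np.array(bot.get_state()['tcp_pos'])
print(bot.movel([p[0],p[1],86],max_speed=20,threshold=4)); st(); crop('top',275,175,75,55,10,'pics/t2.png')
u=proj('top',[p[0],p[1],86]);print((u-[275,175]+.5)*10)
E
```

```text
True
{'t': 5.425, 'qpos': [-0.618, 0.361, -0.448, 0.762, -0.0, 2.597], 'tcp_pos': [455.574, -233.66, 87.132], 'orientation': [3.142, 0.0, -0.074], 'contact_force': [-0.399, 0.59, 5.966], 'opening': 0.004, 'gripper_force': 2.569}
[312.92188937 380.41197434]
```

View pics/t2.png

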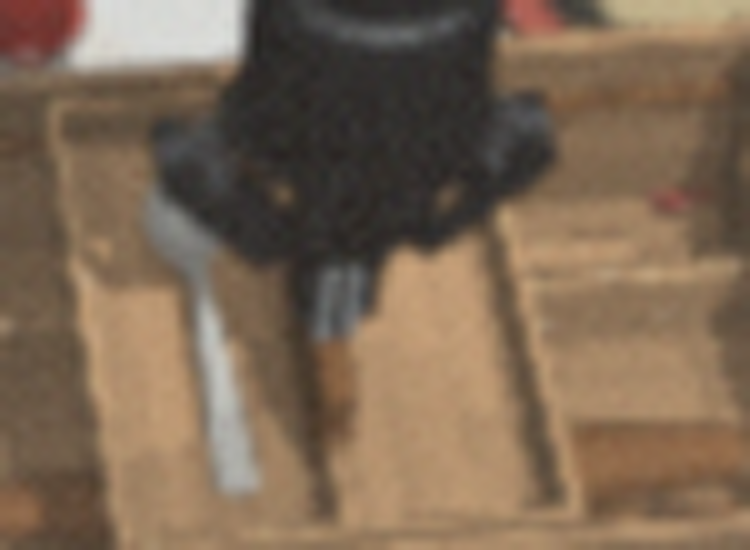

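```bash
python3 - <<'E'
from h import *
crop('scene',276,140,64,56,10,'pics/s4.png')
for nm,u in(('t1',ct5(348,199)),('t2',np.array([275+33.7,175+33.8])-.45)):
    P,d=ray('top',u)
    for x in(444,455): k=(x-P[0])/d[0]; print(nm,x,np.round(P+k*d,1))
E
```

```text
t1 444 [ 444.  -234.3  172. ]
t1 455 [ 455.  -238.4  156.9]
t2 444 [ 444.  -235.5  124.7]
t2 455 [ 455.  -239.7  108.9]
```

View pics/s4.png

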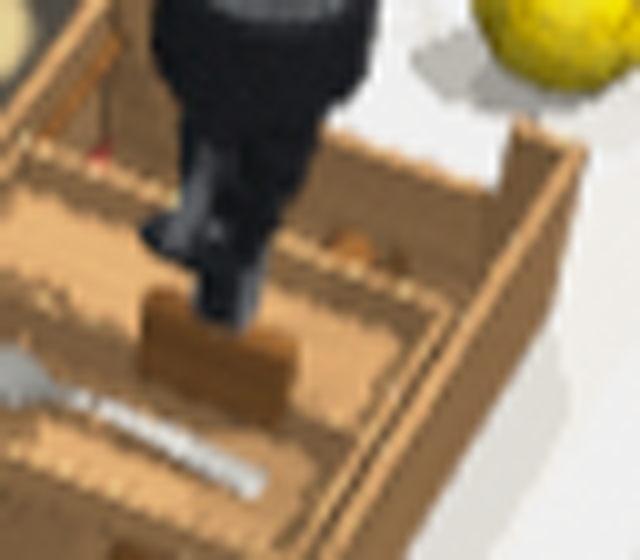

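Both views show the tips resting on the plate's top at z ≈ 122 while the TCP reads 87. So the real fingertips end about 35 mm short of the reported TCP, and I'll include that offset. Next I grip the plate and slide the tray.

```bash
sed -i 's/^    o,a=rot(yaw,tilt); return.*/    o,a=rot(yaw,tilt); return o2w(x,y,z)+(19+OFF)*a, o/; s/^TH=/OFF=35; TH=/' h.py
python3 - <<'E'
from h import *
p=np.array(bot.get_state()['tcp_pos']); bot.movel([p[0],p[1],110]); bot.grip(0.4,30)
c=(w2o([457.4,-235.5,0])); print(c)
p,o=tcp(c[0],c[1],150,0); bot.movel(p,o)
p,o=tcp(c[0],c[1],119,0); print(bot.movel(p,o,max_speed=40,threshold=6)); st()
bot.grip(0.0,30); st()
E
```

```text
[-26.69666036   5.05651318   0.        ]
False
{'t': 7.433, 'qpos': [-0.619, 0.392, -0.467, 0.711, 0.0, 2.604], 'tcp_pos': [457.561, -235.61, 65.16], 'orientation': [3.141, -0.0, -0.081], 'contact_force': [-0.04, 0.136, -0.793], 'opening': 0.398, 'gripper_force': 0.0}
{'t': 7.75, 'qpos': [-0.619, 0.392, -0.467, 0.711, 0.0, 2.603], 'tcp_pos': [457.65, -235.471, 65.363], 'orientation': [3.142, -0.001, -0.08], 'contact_force': [-0.497, 1.342, 2.576], 'opening': 0.132, 'gripper_force': 31.624}
```

The opening of 0.132 matches the 12 mm plate, so the plate is gripped. Now I slide it.

```bash
python3 - <<'E'
from h import *
p0=np.array(bot.get_state()['tcp_pos']); d=o2w(0,1,0)-o2w(0,0,0)
print(bot.movel(p0+d*105,max_speed=60,threshold=9)); st()
p=np.array(bot.get_state()['tcp_pos']); print((p-p0)@d, w2o(p)); bot.dwell(0.3)
bot.grip(0.35); bot.movel([p[0],p[1],p[2]+80])
crop('top',240,160,150,110,5,'pics/t3.png')
E
```

```text
True
{'t': 9.067, 'qpos': [-0.459, 0.349, -0.536, 0.686, -0.005, 2.762], 'tcp_pos': [463.669, -148.938, 65.371], 'orientation': [3.137, 0.002, -0.08], 'contact_force': [-0.658, -2.186, 2.866], 'opening': 0.132, 'gripper_force': 31.924}
86.73599856250723 [-27.45181673  91.84185631  65.37082226]
```

View pics/t3.png

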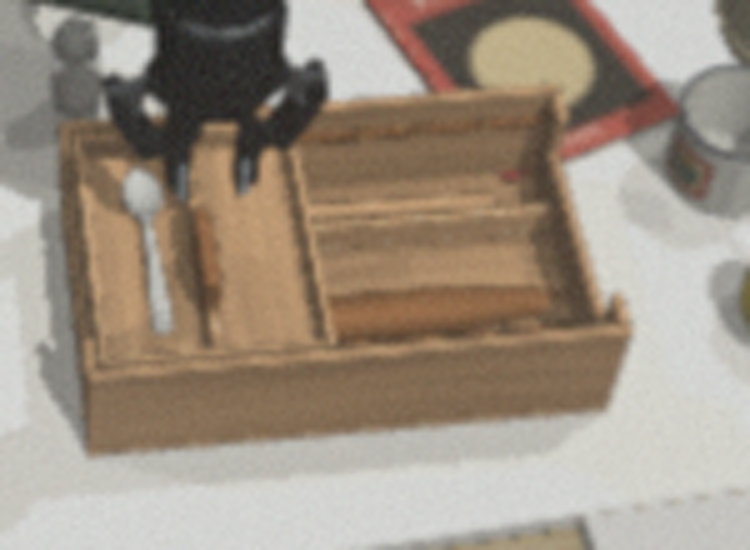

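The tray is at its stop, with the spoon in it. The pin lies from the tray edge at (330,312) to end a at about (550,298). Next I grasp the pin.

```bash
sed -i 's/-242.7\]/-240.9]/' h.py
python3 - <<'E'
from h import *
print('a',w2o(onz('top',ct5(551,297),24)),'mid top edge',w2o(onz('top',ct5(420,288),30)))
print('canister',onz('scene',np.array([305,300])*.64,100))
p,o=tcp(-27,-50,190,np.pi/2); bot.move_ptp(p,o); bot.grip(0.7,60)
p,o=tcp(-27,-50,80,np.pi/2); print(bot.movel(p,o,max_speed=120,threshold=8))
p,o=tcp(-27,-50,28,np.pi/2); print(bot.movel(p,o,max_speed=40,threshold=5)); st()
E
```

```text
a [ -25.22860993 -152.66127419   24.        ] mid top edge [-13.7840263  -63.40449415  30.        ]
canister [ 7.54963967e+02 -2.49995459e-01  1.00000000e+02]
False
False
{'t': 14.925, 'qpos': [-0.705, 0.555, -0.488, 0.527, 0.0, 0.947], 'tcp_pos': [452.864, -288.722, -25.721], 'orientation': [3.141, 0.0, 1.49], 'contact_force': [0.174, 0.799, -0.382], 'opening': 0.696, 'gripper_force': 0.0}
```

```bash
python3 - <<'E'
from h import *
bot.grip(0.0,60); st(); crop('scene',236,134,110,100,6,'pics/s5.png')
E
```

```text
{'t': 15.3, 'qpos': [-0.705, 0.555, -0.487, 0.528, 0.0, 0.947], 'tcp_pos': [453.13, -288.807, -25.224], 'orientation': [3.141, 0.0, 1.49], 'contact_force': [-0.32, 0.712, 5.237], 'opening': 0.35, 'gripper_force': 60.733}
```

View pics/s5.png

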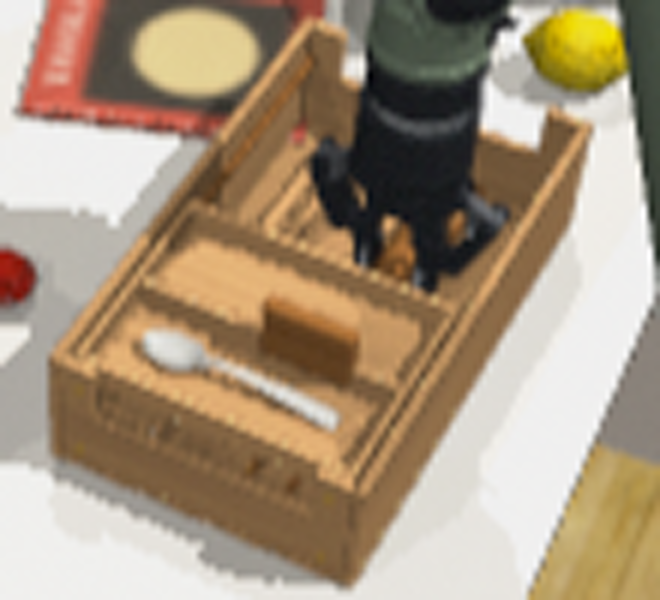

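The view shows the fingers astride the pin at (395,255), and the opening of 0.35 is in the same ratio to the pin's diameter as on the plate, so the grip is across the full diameter. Next: tilt about the low end, draw along the axis, lift.

```bash
sed -i 's/^OFF=35/OFF=29/' h.py
python3 - <<'E'
from h import *
bot.grip(0.0,80)
for d in(4,8,13):
    t=np.radians(d); p,o=tcp(-27,110-160*np.cos(t),24+160*np.sin(t),np.pi/2,t)
    print(d,bot.movel(p,o,max_speed=40,threshold=15)); st()
bot.dwell(0.3)
E
```

```text
4 False
{'t': 16.058, 'qpos': [-0.672, 0.517, -0.517, 0.497, -0.058, 0.978], 'tcp_pos': [452.454, -291.169, -12.644], 'orientation': [3.142, 0.07, 1.49], 'contact_force': [0.768, 0.584, -1.614], 'opening': 0.346, 'gripper_force': 79.042}
8 False
{'t': 16.5, 'qpos': [-0.638, 0.486, -0.545, 0.466, -0.118, 1.009], 'tcp_pos': [452.299, -293.502, -1.252], 'orientation': [3.142, 0.139, 1.49], 'contact_force': [-0.204, 0.385, -1.03], 'opening': 0.347, 'gripper_force': 79.051}
13 False
{'t': 17.017, 'qpos': [-0.592, 0.451, -0.577, 0.43, -0.197, 1.049], 'tcp_pos': [452.192, -295.153, 13.206], 'orientation': [3.142, 0.227, 1.49], 'contact_force': [0.565, -0.693, -1.41], 'opening': 0.345, 'gripper_force': 79.054}
```

The pin is held at 13°, and the force of −1.4 N is just its weight. Now I draw it out.

```bash
python3 - <<'E'
from h import *
t=np.radians(13); p,o=tcp(-27,110-160*np.cos(t),24+160*np.sin(t),np.pi/2,t)
d=o2w(0,-np.cos(t),np.sin(t))-o2w(0,0,0)
p=p+d*118; print(bot.movel(p,o,max_speed=60,threshold=8)); st()
E
```

```text
False
{'t': 19.433, 'qpos': [-0.771, 0.482, -0.429, 0.514, -0.174, 0.868], 'tcp_pos': [442.787, -409.49, 39.678], 'orientation': [-3.141, 0.227, 1.49], 'contact_force': [0.413, 0.049, -2.353], 'opening': 0.344, 'gripper_force': 79.054}
```

```bash
python3 - <<'E'
from h import *
p=np.array(bot.get_state()['tcp_pos'])
print(bot.movel(p+[0,0,40],max_speed=60,threshold=8))
print(bot.movel(p+[0,0,130],max_speed=100,threshold=10)); st()
g,o=tcp(-27,-150,250,np.pi/2); bot.movel(g,o,max_speed=100)
bot.dwell(0.3)
for n in('scene','top'): cv2.imwrite(n+'_held.png',imaging.capture(n))
st()
E
```

```text
False
False
{'t': 21.3, 'qpos': [-0.771, 0.34, -0.273, 0.814, -0.174, 0.868], 'tcp_pos': [442.362, -409.022, 168.829], 'orientation': [-3.14, 0.226, 1.49], 'contact_force': [-0.2, -0.009, -3.026], 'opening': 0.348, 'gripper_force': 79.054}
{'t': 22.233, 'qpos': [-0.842, 0.397, -0.073, 1.1, -0.0, 0.809], 'tcp_pos': [444.588, -387.789, 201.903], 'orientation': [-3.142, 0.0, 1.49], 'contact_force': [-0.213, 0.399, -2.368], 'opening': 0.344, 'gripper_force': 79.132}
```

```bash
python3 - <<'E'
from h import *
o,a=rot(np.pi/2); p=np.array(bot.get_state()['tcp_pos'])
u=o2w(0,1,0)-o2w(0,0,0); g=np.array([453.8,220.2,0])-30*u
bot.movel([g[0],g[1],p[2]],max_speed=140)
print(bot.movel([g[0],g[1],125-48],max_speed=80,threshold=10)); bot.dwell(0.5); st()
for n in('scene','top'):
    im=imaging.capture(n); cv2.imwrite(n+'_end.png',im)
    hsv=cv2.cvtColor(im,cv2.COLOR_BGR2HSV); 
    for e in(-130,0,130):
        P=np.array([453.8,220.2,125])+e*u; q=proj(n,P).round().astype(int); print(n,e,q,hsv[q[1],q[0]])
s=cv2.imread('scene_end.png'); t=cv2.imread('top_end.png')
a=cv2.resize(s[185:360,160:340],(400,389)); b=cv2.resize(t[170:310,90:290],(400,280))
c=np.zeros((389,800,3),np.uint8); c[:,:400]=a; c[:280,400:]=b; cv2.imwrite('pics/end.png',c)
E
```

```text
False
{'t': 28.725, 'qpos': [0.248, 0.337, -0.517, 0.717, -0.0, 1.9], 'tcp_pos': [451.367, 190.297, 77.014], 'orientation': [3.142, 0.0, 1.49], 'contact_force': [-0.0, -0.167, -1.674], 'opening': 0.344, 'gripper_force': 79.129}
scene -130 [265 239] [ 18  14 229]
scene 0 [243 271] [ 15 172 165]
scene 130 [219 308] [ 15 175 108]
top -130 [206 223] [ 18  88 148]
top 0 [164 226] [ 14 120  98]
top 130 [122 229] [ 49  35 103]
```

All 10 views are used up, so I'll check the held pin numerically from its colour.

```bash
python3 - <<'E'
from h import *
u=o2w(0,1,0)-o2w(0,0,0)
for n,lo,hi in(('scene',(10,150,60),(20,255,230)),('top',(8,105,40),(20,255,150))):
    im=cv2.imread(n+'_end.png'); m=cv2.inRange(cv2.cvtColor(im,cv2.COLOR_BGR2HSV),lo,hi)
    C=np.array([453.8,220.2,125]); roi=np.zeros_like(m); cv2.line(roi,proj(n,C-170*u).astype(int).tolist(),proj(n,C+170*u).astype(int).tolist(),255,22)
    v,x=np.nonzero(m&roi); W=np.array([onz(n,(a,b),125)[:2] for a,b in zip(x,v)])-C[:2]
    s=W@u[:2]; w=W@[u[1],-u[0]]
    print(n,len(s),'along',np.round(np.percentile(s,[1,50,99])),[(k,int((abs(s-k)<10).sum()),np.round(np.median(w[abs(s-k)<10])) if (abs(s-k)<10).any() else None) for k in range(-160,161,20)])
E
```

```text
scene 546 along [-121.   44.  132.] [(-160, 0, None), (-140, 0, None), (-120, 18, np.float64(-2.0)), (-100, 8, np.float64(-7.0)), (-80, 0, None), (-60, 0, None), (-40, 24, np.float64(9.0)), (-20, 53, np.float64(1.0)), (0, 60, np.float64(-0.0)), (20, 64, np.float64(0.0)), (40, 64, np.float64(-1.0)), (60, 69, np.float64(-1.0)), (80, 67, np.float64(-1.0)), (100, 58, np.float64(-0.0)), (120, 52, np.float64(-0.0)), (140, 9, np.float64(-1.0)), (160, 0, None)]
top 386 along [-124.  -46.   54.] [(-160, 0, None), (-140, 0, None), (-120, 33, np.float64(-0.0)), (-100, 41, np.float64(-1.0)), (-80, 56, np.float64(-2.0)), (-60, 53, np.float64(-1.0)), (-40, 26, np.float64(2.0)), (-20, 0, None), (0, 41, np.float64(-3.0)), (20, 60, np.float64(-1.0)), (40, 62, np.float64(-4.0)), (60, 14, np.float64(7.0)), (80, 0, None), (100, 0, None), (120, 0, None), (140, 0, None), (160, 0, None)]
```

The pin spans about −124 to +132 mm around the board's middle and lies on the predicted axis at z = 125 in both views, so it is centred and level. Handing in.

```bash
python3 - <<'E'
from h import *
print(bot.sign_off()); st()
E
```

```text
the job is handed in; nothing more can be done
None
the job is handed in; nothing more can be done
```

I handed the job in, with no verdict shown: at the last check the pin was held level at about z = 125 mm over the middle of the chopping board, and the tray was left at its +y stop with the teaspoon in it.

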